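Grease a spindle bearing through its tilted nipple

TASK

Pull the red dust cap off the tilted grease nipple on the bearing housing and nest it, mouth down, on top of the stack of two identical red caps in the grey tray, letting go of it there. Then take the orange grease gun from its blue stand, press its brass coupler squarely along the axis of the nipple until it snaps over and goes fully home against the nipple's spring pin, and finish while still gripping the gun and holding it pressed home. Do not disturb the other things on the bench or push the stack of caps around.

Things in the scene. Friction and masses are not known exactly. Their poses are not given: they have to be found in the camera images.
- housing: White bearing housing on a dark steel foot 120 x 150 mm, with a horizontal shaft along y, 56 mm above the bench. Fixed. Origin: centre of the foot's underside. The nipple leans to the housing's -x side.
- nipple: Fixed grease nipple, 30 deg from vertical. Origin: on its axis, on the flat white seat, 99.3 mm above the bench; +z outward along the axis. Brass collar 40 mm across, z 0 to 3 mm; stem 14 mm across to z 20, cone to 8 mm across at z 25; 6 mm spring pin to z 31. Four sprung balls at z 16, 20 mm across. The gun's mouth passes the balls (5 to 15 N), snapped at z = 8; fully home it rests on the collar, z = 3.
- pin (a joint): How far the spring pin in the nipple's tip is pushed in, m: 0 free, 0.0065 the most. 1200 N/m, 2.4 N preload. 0.001 to 0.002 when the coupler has just snapped on, 0.0055 with the coupler fully home (9 N). When the push is relaxed the pin lifts the coupler back by several mm.
- cap: Red dust cap, loose, 30 g, at first standing on the nipple's seat along the nipple's axis. Origin: centre of the mouth; +z to the crown. Hollow skirt 47 mm across at z = 0, 36 mm at z = 32 mm (inside 43 and 32 mm); then a solid round crown 28 mm across, z 32 to 52 mm: grip that, fingertips no lower than z = 33. Pull off along its axis by 40 mm or more.
- cap_tray: Grey plastic tray 120 x 120 mm with a rim 14 mm high, floor 4 mm thick; fixed. Origin: centre of its underside.
- stack_low: Lower cap of the stack in the tray, same shape and origin as the dust cap, loose, mouth down on the tray floor (its origin is 4 mm above the bench).
- stack_top: Upper cap of the stack, same shape and origin, loose, nested over the lower with its origin 20 mm higher (24 mm above the bench, crown top at 76 mm). A cap nested on it has its origin 20 mm higher still, with 1.4 to 2 mm of play all round.
- stand: Stand of the gun: dark base 90 x 90 x 6 mm carrying a blue ring, 42 mm across, top 32 mm above the bench; fixed. Origin: centre of its underside.
- gun: Grease gun, loose, 0.2 to 0.45 kg, 116 mm long, upright in its stand (1.8 mm play), mouth down. Origin: centre of the mouth, 6 mm above the bench; +z to the tail. Brass coupler 28 mm across, z 0 to 26 mm; orange grip 30 x 30 mm, sides along x and y, z 36 to 110; tail to 116. The mouth is a funnel 23 mm across narrowing to a 16 mm lip; bore 22 mm deep. Raise it 35 mm to clear the stand.
- mallet: Rubber mallet with a wooden handle, lying on the bench. Bystander, to be left alone.
- driver: Screwdriver with a yellow handle, lying. Bystander, to be left alone.
- spanner: Steel spanner, lying. Bystander, to be left alone.
- camera: Small black box camera, 45 mm cube with a lens. Bystander, to be left alone.
- bearing: Spare steel bearing ring, 62 mm across, 16 mm high. Bystander, to be left alone.
- disc: Wooden disc with a rubber edge, 76 mm across. Bystander, to be left alone.

How it is judged:
On the way, in this order (a step that is already met when the one before it is completed fails the run):
1. the dust cap is off the nipple, nested on the stack and let go (z of cap in the frame of stack_top between 0.016 and 0.024 m and horizontal distance between cap and stack_top below 0.005 m and angle between each of cap, stack_top's own z axis and vertical below 0.1 rad and z of stack_top in the frame of stack_low between 0.016 and 0.024 m and horizontal distance between stack_top and stack_low below 0.005 m and height (world z) of stack_low below 0.009 m and contact force between the fingers and cap below 0.1 N), for 0.3 s.
2. the coupler has snapped over the balls of the nipple, square and on its axis (x of gun in the frame of nipple between -0.003 and 0.003 m and y of gun in the frame of nipple between -0.003 and 0.003 m and angle between the z axis of gun and the z axis of nipple, either way round below 0.12 rad and z of gun in the frame of nipple below 0.0075 m), for 0.1 s.
At the end, for the whole second after the job is handed in: Still gripped (over 3 N), the gun is snapped on the nipple within 3 mm and 0.12 rad, pin in by over 4 mm, pressing over 3 N. The cap, let go, is nested on the stack: within 5 mm of centre, 16 to 24 mm above the next cap, all upright within 0.1 rad, the stack on its tray (all of step 1 and x of gun in the frame of nipple between -0.003 and 0.003 m and y of gun in the frame of nipple between -0.003 and 0.003 m and angle between the z axis of gun and the z axis of nipple, either way round below 0.12 rad and value of joint pin above 0.004 m and contact force between gun and nipple above 3 N and contact force between the fingers and gun above 3 N); the arm keeps its last pose, push and grip.
It fails at once if one of the six bystanders is moved by more than 30 mm (distance of any of mallet, driver, spanner, camera, bearing, disc from where it was at the start of the episode above 0.03 m).
It fails at once if the stack of caps is pushed by more than 40 mm (distance of stack_low from where it was at the start of the episode above 0.04 m).
It also fails if it takes over 50 s, if anything falls off the work surface, if the arm or the gripper's body presses on something with over 40 N, if the wrist force passes 120 N, or if a joint passes its speed limit or range.

ROBOT

A 6-joint arm with a two-finger parallel gripper is mounted at the origin on the work surface. World frame = base frame: x ahead of the robot, y to its left, z up, the work surface at z = 0. Lengths are in m, angles in rad, forces in N, time in s.
With the tool pointing down it reaches from about 0.35 to 0.775 m from the base axis. Payload 5.5 kg.
Tool frame: the origin (TCP) lies between the finger pads; the fingertips stand 8 mm ahead of it and the grasp point (between the pads) lies 11 mm behind it; z points along the fingers, y is the line along which they close (so a half turn about z gives the same grasp; the last joint's range is limited). The gripper opens to 85 mm and grips with 20 to 120 N. Pads are 22 mm wide; open, the fingers measure 114 mm over their backs; the gripper's body (76 mm by 85 mm) begins 54 mm behind the grasp point. The pads swing forward as they close: fully open they stand 13 mm farther back than shut.
Start: joints at [-1.408, 0.313, 0.046, 1.304, 0, 1.431], TCP at [0.171, -0.549, 0.239] pointing down, gripper open.
Joint ranges: [-2.76, 2.76], [-0.86, 1.69], [-1.03, 1.26], [-2.2, 2.34], [-1.47, 1.5], [-3.14, 3.14]. Speed limits (rad/s): [2.57, 2.57, 3.14, 3.14, 3.14, 3.14].

INTERFACE

Orientations are given as a unit quaternion [w, x, y, z].
In Python, from workcell import status, vision, job gives the robot as it stands. The module is installed in compiled form; this text tells all that it offers.
- The arm moves only by the tool apply_moves, never from a script. Its argument "moves" is one flat list of numbers, 6 for each row, row after row: the shift along the world's x, y, z in units of 25 mm (1.0 is 25 mm), then the turn, a rotation vector about the world's x, y, z in rad. In form: [x, y, z, rx, ry, rz, x, y, z, rx, ry, rz, ...]. A call has 1 to 20 rows; each row is the pose to reach, as a shift and turn from the pose commanded when the call began; what a row does not reach only later rows make up. A row lasts 1/12 s, in which the tool goes at most 41.7 mm and 7.16 degrees, less where a joint would pass 70% of its speed; a pose out of reach is approached as far as the arm can. A call with a gripper value outside its range is refused whole. "claw" is the opening in per cent of the stroke, from 0 (shut) to 100 (fully open), set as the call begins (left out, the last holds). The fingers move at their own pace and stop on an object; "newtons" is the grip in N (left out, the last holds). Time passes only in rows, so rows that repeat a pose let the fingers close. It gives the time, the measured TCP pose, the force, the opening and the grip force at its end, in the units of the state.
- status.get_state(): the state, without advancing time (a new reading comes with each control period).
- vision.read_camera(name): name is "side" or "top"; returns a dict with "image" (384x512x3 uint8, blue, green, red), "camera_matrix" (3x3 intrinsics, pixels), "camera_from_world" (4x4, takes a point from world to camera coordinates). Camera axes: x right, y down, z forward; pixel columns grow to the right and rows downward; lengths in m; the calibration is good to about 2 mm. A picture is of the moment at which its call begins. There is no depth.
- job.hand_in(): hands the job in; it is judged then, once.
The state is a dict: "clock": time; "joint_pos": joint angles; "qvel": joint speeds; "tau": joint torques, N m; "tcp_pos": TCP position; "orientation": TCP orientation; "wrist_force": force on the tool from outside, world axes, zero at the start; "ft_torque": the same for the moment, N m; "finger_gap": finger opening in m; "grip_force": force on a finger pad.
Only numpy, scipy, OpenCV 4.12 (cv2) and the standard library are available. Lean on these libraries where they do the work, as an engineer would, in place of code of your own. Each camera call takes 0.05 s, during which the arm holds its last target. There are 200 camera calls.

## Working session

There is one attempt and no reset: what is moved stays moved. The work goes in short steps, Python scripts to look and compute and a tool call to move; the robot and the scene stay as the last step left them, time stands still between calls to the robot, and variables do not carry over. Pictures are saved under pics/ and viewed, at most 10 in all, crops included, and the job is handed in when it is done.

Besides the shell and the picture viewer there is one more tool, called by a JSON object that holds its "name" and its "arguments", one argument or row to a line. apply_moves: Moves the arm, as the interface text tells. Its arguments: {"type":"object","properties":{"moves":{"type":"array","items":{"type":"number"}},"claw":{"type":"number"},"newtons":{"type":"number"}},"required":["moves"]}

```bash
mkdir -p pics
cat > h.py <<'E'
import numpy as np, cv2
from workcell import status, vision, job
def grab(n):
    c=vision.read_camera(n); np.savez(f'{n}.npz',**c); return c
def load(n): return np.load(f'{n}.npz')
def P(c): return c["camera_matrix"]@c["camera_from_world"][:3]
def proj(c,p):
    q=P(c)@np.r_[p,1]; return q[:2]/q[2]
def tri(a,ua,b,ub):
    X=cv2.triangulatePoints(P(a),P(b),np.float64(ua).reshape(2,1),np.float64(ub).reshape(2,1)); return (X[:3]/X[3]).ravel()
def onz(c,u,z):
    M=P(c); A=M[:,[0,1]]; b=M[:,2]*z+M[:,3]
    H=np.c_[A,b]; r=np.linalg.solve(H,[u[0],u[1],1]); return r[:2]/r[2]
E
python3 - <<'E'
from h import *
a=grab("side");b=grab("top")
for n,c in(("side",a),("top",b)):
    T=np.linalg.inv(c["camera_from_world"]);print(n,T[:3,3].round(3),T[:3,2].round(2),c["camera_matrix"][0,0])
    cv2.imwrite(f"pics/{n}0.png",cv2.resize(c["image"],(800,600),interpolation=cv2.INTER_CUBIC))
print(status.get_state())
E
```

```text
side [0.089 0.531 0.954] [ 0.41 -0.46 -0.78] 374.6212628007281
top [0.347 0.032 1.806] [ 0.11 -0.01 -0.99] 485.4302050336825
{'clock': 0.1, 'joint_pos': array([-1.40757789e+00,  3.13957989e-01,  4.50655004e-02,  1.30360051e+00,
        2.23311897e-07,  1.43117816e+00]), 'qvel': array([-0.00090951, -0.00132177,  0.00460921, -0.00064507,  0.00035959,
        0.00034468]), 'tau': array([ 3.23382905e-03, -4.81725132e+01,  2.99244583e+01,  1.26223237e-02,
       -1.28103679e-04, -1.80931771e-06]), 'tcp_pos': array([ 0.17138784, -0.54838666,  0.23846836]), 'orientation': array([-8.48278898e-04,  9.88557780e-01,  1.50840301e-01, -9.89860548e-06]), 'wrist_force': array([-0.52433856,  0.24867435,  0.33448694]), 'ft_torque': array([-0.00308522, -0.00330578,  0.07294791]), 'grip_force': 0.0, 'finger_gap': 0.08536032686117923}
```

View pics/side0.png

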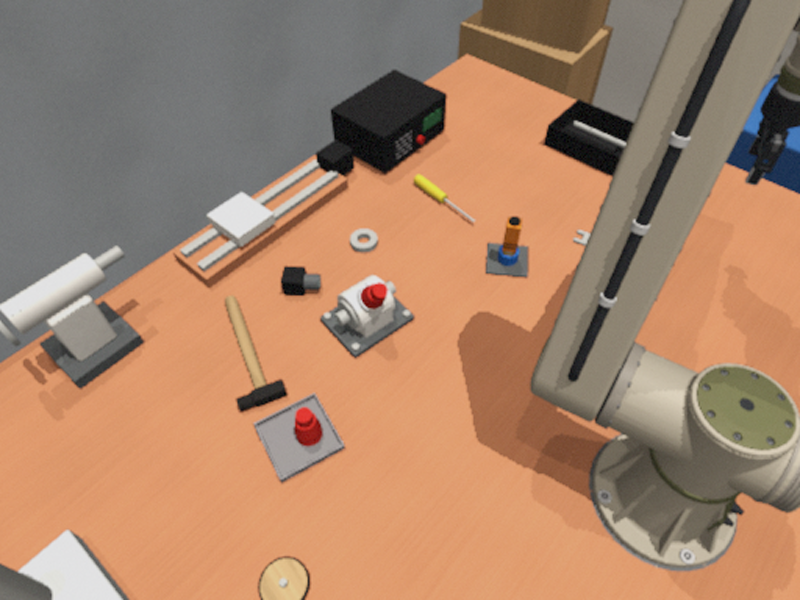

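View pics/top0.png

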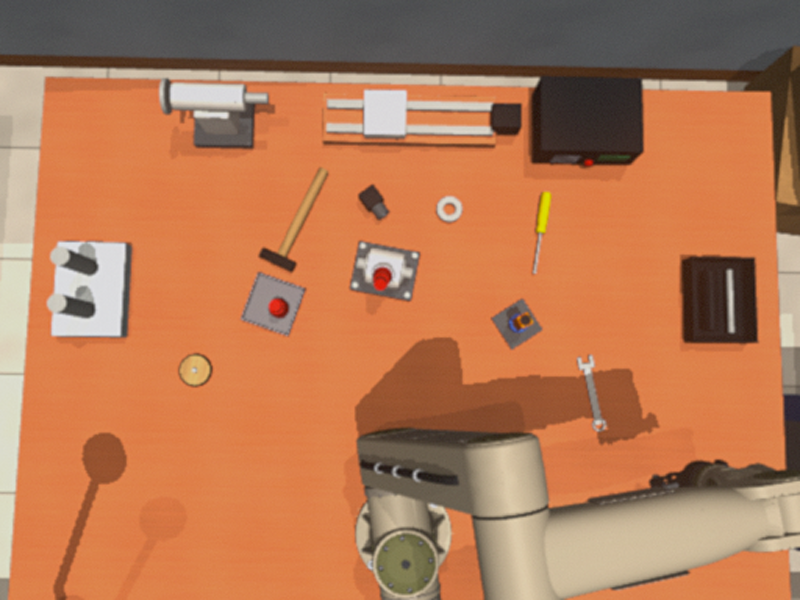

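The side view shows the cap at about (375,295), the stack at (307,427) and the gun at (512,240) in the 800x600 picture. The top view shows them at (381,277), (278,307) and (520,321). I'll enlarge these six areas.

Run:
```python
from h import *
rows=[]
for n,cs in(("side",[(236,195),(196,276),(326,156)]),("top",[(246,174),(175,196),(331,207)])):
    im=load(n)["image"]; r=[]
    for x,y in cs:
        k=cv2.resize(im[y-32:y+32,x-32:x+32],(256,256),interpolation=cv2.INTER_CUBIC)
        for i in range(0,64,8):
            L=6 if i%16 else 12
            cv2.line(k,(i*4,0),(i*4,L),(255,255,0),1);cv2.line(k,(0,i*4),(L,i*4),(255,255,0),1)
        cv2.putText(k,f"{x-32},{y-32}",(150,14),0,.45,(255,255,255),1)
        r.append(k)
    rows.append(np.hstack(r))
cv2.imwrite("pics/crop.png",np.vstack(rows))
```

```text
(no output)
```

View pics/crop.png

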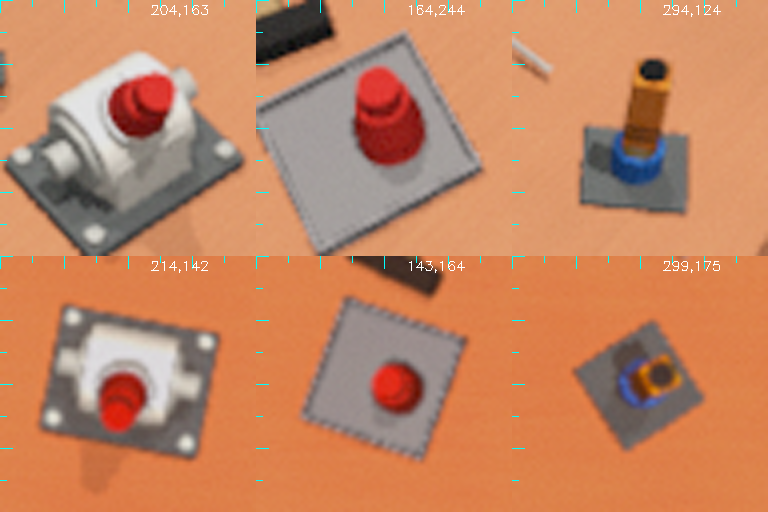

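The crops show these positions in local pixels:
- **Cap:** seen whole in both views.
- **Stack:** side (390,120), top (397,388).
- **Gun tail:** black, side (653,69), top (660,375).

Next I'll fit the known shapes to the colour silhouettes in both views.

```bash
cat >> h.py <<'E'
from scipy.optimize import minimize
from scipy.spatial.transform import Rotation as R
U=6
CAP=[[(0,23.5),(32,18)],[(32,14),(52,14)]]
th=np.linspace(0,2*np.pi,33)
def sil(c,parts,box):
    x0,y0,w,h=box; m=np.zeros((h*U,w*U),np.uint8)
    for pts in parts:
        q=(P(c)@np.c_[pts,np.ones(len(pts))].T); q=(q[:2]/q[2]).T
        q=((q-[x0,y0]+.5)*U-.5)*16
        cv2.fillConvexPoly(m,cv2.convexHull(q.round().astype(np.int32)),1,shift=4)
    return m
def rings(spec,o,Rm):
    return [np.vstack([np.c_[r*np.cos(th),r*np.sin(th),0*th+z]/1e3 for z,r in p])@Rm.T+o for p in spec]
def fit(views,model,x0,scale):
    # views: list of (cam,mask,box)
    def cost(x):
        s=0
        for c,m,b in views:
            k=sil(c,model(x),b); s+=1-(k&m).sum()/(k|m).sum()
        return s
    best=None
    for f in(1,-1,.4):
        r=minimize(cost,x0 if best is None else best.x,method="Nelder-Mead",options=dict(initial_simplex=np.vstack([x0 if best is None else best.x]+[(np.array(x0) if best is None else best.x)+f*np.eye(len(x0))[i]*scale[i] for i in range(len(x0))]),xatol=1e-4,fatol=1e-5,maxiter=800))
        if best is None or r.fun<best.fun: best=r
    return best.x,best.fun
def mask(c,ctr,half,fn):
    x,y=int(ctr[0])-half,int(ctr[1])-half; b=(x,y,2*half,2*half)
    k=c["image"][y:y+2*half,x:x+2*half]; k=cv2.resize(k,None,fx=U,fy=U,interpolation=cv2.INTER_CUBIC).astype(float)
    m=fn(k[...,0],k[...,1],k[...,2]).astype(np.uint8)
    n,l,st,_=cv2.connectedComponentsWithStats(m); i=1+st[1:,4].argmax()
    return c,(l==i).astype(np.uint8),b
red=lambda B,G,Rr:(G<.33*Rr)&(Rr>60)
def nipR(psi): # z axis tilted 30deg toward -x of housing, yaw psi
    return R.from_euler('z',psi)*R.from_euler('y',-np.pi/6)
E
cat > fit.py <<'E'
from h import *
a=load("side");b=load("top")
L=lambda o,p:np.array(o)+(np.array(p)+.5)/4-.5
tail=tri(a,L((294,124),(141,69)),b,L((299,175),(148,119)));print("tail",tail.round(4))
# foot corners in top and side: yaw
f=[L((214,142),p) for p in((73,61),(206,86),(186,187),(53,161))]
B=np.array([onz(b,p,.012) for p in f]);print("bolts",B.round(3).tolist(),B.mean(0).round(4))
d=(B[0]+B[1]-B[2]-B[3])/2;d2=(B[0]+B[3]-B[1]-B[2])/2
psi0=np.arctan2(d[1],d[0]);print("sizes",np.linalg.norm(d),np.linalg.norm(d2),"psi",psi0,np.arctan2(-d2[0],d2[1]))
c0=tri(a,(239,190),b,(244,177));print("cap~",c0)
v=[mask(a,(239,190),22,red),mask(b,(244,177),18,red)]
print([int(x[1].sum()/36) for x in v])
m=lambda x:rings(CAP,x[:3],nipR(x[3]).as_matrix())
for vv,n in((v,"both"),(v[:1],"side"),(v[1:],"top")):
    if n=="both":
        x,fv=fit(vv,m,[c0[0]+.01,c0[1],.099,psi0],[.01,.01,.01,.2]);print("cap free",x.round(4),fv);X=x
x,fv=fit(v,lambda x:m([x[0],x[1],.0993,x[2]]),[X[0],X[1],X[3]],[.005,.005,.1]);print("cap z fixed",x.round(4),fv)
for n,vv in(("side",v[:1]),("top",v[1:])):
    y,fv=fit(vv,lambda y:m([y[0],y[1],.0993,psi0]),[X[0],X[1]],[.005,.005]);print(n,y.round(4),fv)
I=np.eye(3)
s0=tri(a,(196,274),b,(178,197));print("stack~",s0)
v=[mask(a,(196,274),24,red),mask(b,(178,197),18,red)]
ms=lambda x:rings(CAP,np.array(x),I)+rings(CAP,np.array(x)+[0,0,.02],I)
x,fv=fit(v,ms,[s0[0],s0[1],.01],[.01,.01,.01]);print("stack free",x.round(4),fv)
for n,vv in(("both",v),("side",v[:1]),("top",v[1:])):
    y,fv=fit(vv,lambda y:ms([y[0],y[1],.004]),x[:2],[.005,.005]);print(n,y.round(4),fv)
org=lambda B,G,Rr:(B<.2*Rr)&(G>.35*Rr)&(Rr>70)
v=[mask(a,(328,154),20,org),mask(b,(335,205),14,org)]
print([int(x[1].sum()/36) for x in v])
for i,(c,mm,bb) in enumerate(v): cv2.imwrite(f"pics/m{i}.png",mm*255)
q=np.array([[s,t,z] for s in(-15,15) for t in(-15,15) for z in(36,110)])/1e3
mg=lambda x:[(R.from_rotvec([x[2],x[3],0])*R.from_euler('z',x[4])).apply(q)+[x[0],x[1],.006]]
x,fv=fit(v[:1]+v[1:],mg,[tail[0],tail[1],0,0,.3],[.01,.01,.05,.05,.3]);print("gun",x.round(4),fv)
E
python3 fit.py
```

```text
tail [ 0.4882 -0.2633  0.1208]
bolts [[0.669, 0.107], [0.648, -0.018], [0.552, -0.001], [0.574, 0.123]] [0.6107 0.0526]
sizes 0.09654778359127794 0.12639334313995415 psi -0.1760116009098505 -0.17328206876925067
cap~ [0.58107634 0.05817255 0.10209139]
[170, 112]
cap free [ 0.5839  0.0533  0.0968 -0.4376] 0.4949708571925395
cap z fixed [ 0.5832  0.0542 -0.4589] 0.49621339351990146
side [0.588  0.0563] 0.25607090820786793
top [0.5805 0.0557] 0.28510863804981457
stack~ [0.51467957 0.30190064 0.02436205]
stack free [ 0.519   0.3012 -0.0063] 0.43483613873504234
both [0.5179 0.3007] 0.4570690875361011
side [0.5167 0.3008] 0.17169028419322008
top [0.514  0.3012] 0.28405740121879297
[72, 23]
gun [ 0.4885 -0.2703 -0.1747 -0.0741  0.4806] 1.3351982227645056
```

```bash
sed -i 's/^red=.*/red=lambda B,G,Rr:(G<.36*Rr+8)\&(B<.4*Rr+8)\&(Rr>40)/' h.py
python3 - <<'E'
from h import *
a=load("side");b=load("top")
print("side cap row");
for y in(182,190,196): print(a["image"][y,228:252,::-1].tolist())
print("top col"); print(b["image"][168:190,244,::-1].tolist()); print(b["image"][197,168:190,::-1].tolist())
print("gun side"); print(a["image"][142,320:338,::-1].tolist());print(a["image"][150,320:338,::-1].tolist())
print("gun top"); print(b["image"][204,326:345,::-1].tolist())
E
```

```text
side cap row
[[221, 211, 200], [224, 222, 214], [226, 225, 217], [226, 226, 222], [226, 226, 225], [221, 221, 221], [213, 207, 208], [212, 196, 196], [212, 189, 190], [216, 163, 163], [221, 120, 118], [218, 104, 102], [222, 57, 49], [221, 56, 49], [221, 58, 51], [221, 59, 52], [221, 54, 49], [221, 88, 80], [217, 146, 139], [208, 188, 180], [209, 206, 198], [209, 207, 198], [210, 208, 199], [212, 197, 185]]
[[205, 205, 204], [190, 189, 187], [208, 200, 200], [159, 78, 72], [137, 26, 20], [135, 34, 31], [130, 24, 23], [143, 33, 31], [185, 44, 37], [193, 47, 43], [121, 17, 17], [102, 17, 9], [108, 20, 11], [139, 27, 27], [169, 34, 29], [180, 37, 29], [180, 37, 26], [173, 39, 35], [177, 120, 113], [212, 196, 189], [227, 225, 216], [227, 224, 216], [221, 216, 208], [192, 185, 176]]
[[226, 226, 227], [226, 226, 227], [206, 206, 205], [158, 155, 146], [185, 183, 181], [203, 201, 201], [179, 168, 168], [118, 62, 57], [102, 20, 12], [104, 17, 11], [103, 19, 15], [102, 23, 16], [101, 25, 22], [102, 44, 41], [123, 93, 87], [134, 122, 113], [141, 131, 125], [158, 153, 145], [186, 180, 170], [196
[... 943 characters left out ...]
 35, 35], [38, 37, 36], [118, 70, 37], [191, 120, 63], [220, 147, 96], [224, 154, 110], [223, 152, 108], [224, 154, 111]]
[[225, 156, 113], [224, 154, 109], [205, 135, 92], [140, 80, 40], [139, 75, 25], [139, 74, 29], [137, 71, 20], [138, 73, 27], [139, 74, 28], [139, 76, 26], [136, 70, 17], [143, 75, 21], [184, 113, 71], [219, 149, 104], [225, 155, 111], [224, 154, 110], [224, 154, 109], [225, 155, 109]]
gun top
[[71, 70, 110], [70, 66, 111], [84, 61, 88], [96, 53, 53], [125, 65, 21], [186, 104, 0], [174, 98, 12], [116, 74, 46], [76, 55, 49], [71, 53, 49], [73, 55, 48], [70, 50, 45], [84, 58, 47], [128, 87, 39], [156, 108, 57], [129, 107, 90], [133, 104, 95], [195, 118, 84], [225, 128, 77]]
```

```bash
sed -i 's/^red=.*/red=lambda B,G,Rr:(G<.5*Rr)\&(B<.5*Rr)\&(Rr>50)/' h.py
sed -i '/^org=/,$d' fit.py
cat >> fit.py <<'E'
blu=lambda B,G,Rr:(B>1.35*Rr)&(B>60)
for c,u in((a,(328,163)),(b,(330,206))):
    _,mm,bb=mask(c,u,16,blu); ys,xs=np.nonzero(mm); print("blue bbox",xs.min()/U+bb[0]-.5,xs.max()/U+bb[0]-.5,ys.min()/U+bb[1]-.5,ys.max()/U+bb[1]-.5)
for z in(.006,.02,.032): print(proj(a,[tail[0],tail[1],z]),proj(b,[tail[0],tail[1],z]))
E
python3 fit.py
```

```text
tail [ 0.4882 -0.2633  0.1208]
bolts [[0.669, 0.107], [0.648, -0.018], [0.552, -0.001], [0.574, 0.123]] [0.6107 0.0526]
sizes 0.09654778359127794 0.12639334313995415 psi -0.1760116009098505 -0.17328206876925067
cap~ [0.58107634 0.05817255 0.10209139]
[186, 130]
cap free [ 0.5835  0.0551  0.0983 -0.3168] 0.3453594494591725
cap z fixed [ 0.5833  0.0551 -0.3372] 0.34677058491465407
side [0.5872 0.0564] 0.18716642406598738
top [0.5822 0.0569] 0.1722919243682629
stack~ [0.51467957 0.30190064 0.02436205]
stack free [5.175e-01 3.019e-01 1.000e-04] 0.25583141262157394
both [0.5164 0.3022] 0.2682446203396037
side [0.5165 0.3012] 0.09965581977471838
top [0.5168 0.3025] 0.16611034753583354
blue bbox 318.0 332.1666666666667 156.5 169.83333333333334
blue bbox 325.0 336.3333333333333 200.16666666666666 212.5
[324.23585623 165.37608447] [330.21467633 206.80917417]
[324.77924899 162.57684047] [330.83458601 206.52236821]
[325.25258269 160.13850007] [331.37363809 206.27297163]
```

```bash
cat >> h.py <<'E'
def rel(p,Rm,s=None):
    s=s or status.get_state(); q=s["orientation"]; c=R.from_quat(np.r_[q[1:],q[0]])
    print("shift",((np.array(p)-s["tcp_pos"])/.025).round(3),"rv",(R.from_matrix(Rm)*c.inv()).as_rotvec().round(3))
def tool(zdir,ydir):
    z=np.array(zdir)/np.linalg.norm(zdir); y=np.array(ydir)-np.dot(ydir,z)*z; y/=np.linalg.norm(y)
    return np.c_[np.cross(y,z),y,z]
PSI=-.175; N=nipR(PSI).as_matrix()[:,2]; YN=np.array([-np.sin(PSI),np.cos(PSI),0]); NIP=np.array([.585,.057,.0993])
E
python3 - <<'E'
from h import *
rel(NIP+N*.1425,tool([0,0,-1],YN)); rel(NIP+N*.1425,tool(-N,YN))
E
```

```text
shift [13.738 24.712 -0.63 ] rv [-0.000e+00 -2.000e-03  2.664e+00]
shift [13.738 24.712 -0.63 ] rv [-0.711 -0.048  2.584]
```

{"name": "apply_moves", "arguments": {
  "moves": [13.7, 24.7, 0.5, 0, 0, 2.5, 13.7, 24.7, 0.5, 0, 0, 2.5, 13.7, 24.7, 0.5, 0, 0, 2.5, 13.7, 24.7, 0.5, 0, 0, 2.5, 13.7, 24.7, 0.5, 0, 0, 2.5, 13.7, 24.7, 0.5, 0, 0, 2.5, 13.7, 24.7, 0.5, 0, 0, 2.5, 13.7, 24.7, 0.5, 0, 0, 2.5, 13.7, 24.7, 0.5, 0, 0, 2.5, 13.7, 24.7, 0.5, 0, 0, 2.5, 13.7, 24.7, 0.5, 0, 0, 2.5, 13.7, 24.7, 0.5, 0, 0, 2.5, 13.7, 24.7, 0.5, 0, 0, 2.5, 13.7, 24.7, 0.5, 0, 0, 2.5, 13.7, 24.7, 0.5, 0, 0, 2.5, 13.7, 24.7, 0.5, 0, 0, 2.5, 13.7, 24.7, 0.5, 0, 0, 2.5, 13.7, 24.7, 0.5, 0, 0, 2.5, 13.7, 24.7, 0.5, 0, 0, 2.5, 13.7, 24.7, 0.5, 0, 0, 2.5],
  "claw": 100,
  "newtons": 40
}}

```text
clock: 1.77
tcp_pos: [0.5138, 0.0699, 0.251]
orientation: [-0.001, 0.164, 0.986, -0.0]
wrist_force: [0.6, -0.2, 0.3]
finger_gap: 0.0857
grip_force: 0.0
```

Run:
```python
from h import *
s=status.get_state();print(s["clock"],s["tcp_pos"],s["joint_pos"].round(2))
rel(NIP+N*.1425,tool(-N,YN))
```

```text
1.7667 [0.51383727 0.06986238 0.25101284] [-0.02  0.2  -0.07  1.3  -0.    0.31]
shift [ 0.04  -0.018 -1.132] rv [-0.131 -0.509  0.152]
```

{"name": "apply_moves", "arguments": {
  "moves": [0.05, 0, -0.5, -0.13, -0.51, 0.15, 0.05, 0, -1, -0.13, -0.51, 0.15, 0.05, 0, -1.1, -0.13, -0.51, 0.15, 0.05, 0, -1.1, -0.13, -0.51, 0.15, 0.05, 0, -1.1, -0.13, -0.51, 0.15, 0.05, 0, -1.1, -0.13, -0.51, 0.15, 0.05, 0, -1.1, -0.13, -0.51, 0.15, 0.05, 0, -1.1, -0.13, -0.51, 0.15]
}}

```text
clock: 2.43
tcp_pos: [0.5164, 0.0686, 0.2255]
orientation: [0.259, 0.09, 0.961, -0.021]
wrist_force: [1.0, -0.6, -0.1]
finger_gap: 0.0854
grip_force: 0.0
```

Run:
```python
from h import *
rel(NIP+N*.1425,tool(-N,YN)); rel(NIP+N*.0425,tool(-N,YN))
print(status.get_state()["joint_pos"].round(2))
a=grab("side");b=grab("top")
k=[]
for c in(a,b):
    x,y=[int(v) for v in proj(c,NIP+N*.08)]
    m=cv2.resize(c["image"][y-45:y+45,x-32:x+32],(400,562),interpolation=cv2.INTER_CUBIC)
    for z in(0,.0425,.1425): 
        u=proj(c,NIP+N*z); cv2.drawMarker(m,tuple(int((v+.5)*6.25) for v in(u[0]-x+32,u[1]-y+45)),(0,255,0),0,12,1)
    k.append(m)
cv2.imwrite("pics/ap.png",np.hstack(k))
```

```text
shift [-0.063  0.034 -0.113] rv [-0.006  0.004  0.009]
shift [ 1.906 -0.314 -3.577] rv [-0.006  0.004  0.009]
[ 0.04 -0.16 -0.65  0.56 -0.1   0.2 ]
```

View pics/ap.png

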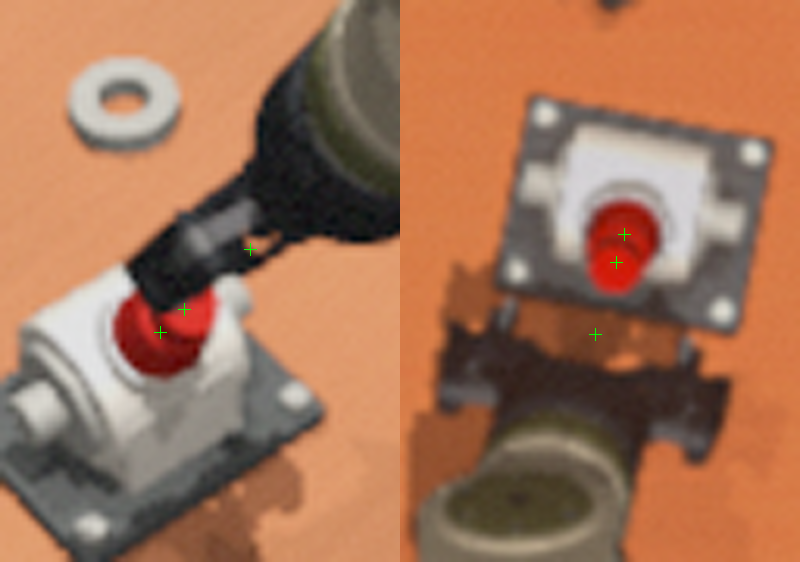

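The side view shows the left fingertip at (150,290) above the cap. In the top view the fingertips at (508,312) and (690,350) straddle the predicted axis point (595,334), so alignment is good. I'll advance along the axis.

{"name": "apply_moves", "arguments": {
  "moves": [0.4, -0.07, -0.75, -0.005, 0.004, 0.009, 0.8, -0.13, -1.5, -0.005, 0.004, 0.009, 1.2, -0.2, -2.25, -0.005, 0.004, 0.009, 1.5, -0.25, -2.8, -0.005, 0.004, 0.009, 1.75, -0.3, -3.2, -0.005, 0.004, 0.009, 1.85, -0.31, -3.4, -0.005, 0.004, 0.009, 1.88, -0.31, -3.48, -0.005, 0.004, 0.009, 1.88, -0.31, -3.48, -0.005, 0.004, 0.009, 1.88, -0.31, -3.48, -0.005, 0.004, 0.009]
}}

```text
clock: 3.28
tcp_pos: [0.5627, 0.0608, 0.1379]
orientation: [0.258, 0.084, 0.962, -0.022]
wrist_force: [-0.6, 0.5, 0.8]
finger_gap: 0.0853
grip_force: 0.0
```

Run:
```python
from h import *
rel(NIP+N*.0430,tool(-N,YN))
a=grab("side");b=grab("top")
```

```text
shift [ 0.045 -0.004 -0.053] rv [-0.001 -0.    -0.   ]
```

{"name": "apply_moves", "arguments": {
  "moves": [0.04, 0, -0.04, 0, 0, 0, 0.04, 0, -0.04, 0, 0, 0, 0.04, 0, -0.04, 0, 0, 0, 0.04, 0, -0.04, 0, 0, 0, 0.04, 0, -0.04, 0, 0, 0, 0.04, 0, -0.04, 0, 0, 0, 0.04, 0, -0.04, 0, 0, 0, 0.04, 0, -0.04, 0, 0, 0],
  "claw": 0,
  "newtons": 40
}}

```text
clock: 4.05
tcp_pos: [0.5632, 0.0609, 0.1366]
orientation: [0.258, 0.084, 0.962, -0.022]
wrist_force: [-3.1, -0.0, 3.6]
finger_gap: 0.026
grip_force: 39.1
```

{"name": "apply_moves", "arguments": {
  "moves": [-0.15, 0.03, 0.26, 0, 0, 0, -0.39, 0.07, 0.69, 0, 0, 0, -0.69, 0.12, 1.21, 0, 0, 0, -0.98, 0.17, 1.73, 0, 0, 0, -1.28, 0.23, 2.25, 0, 0, 0, -1.48, 0.26, 2.6, 0, 0, 0, -1.48, 0.26, 2.6, 0, 0, 0, -1.48, 0.26, 2.6, 0, 0, 0]
}}

```text
clock: 4.72
tcp_pos: [0.5264, 0.0674, 0.2021]
orientation: [0.258, 0.084, 0.962, -0.022]
wrist_force: [-0.2, 0.5, -0.6]
finger_gap: 0.0263
grip_force: 39.5
```

```bash
cat >> h.py <<'E'
STK=np.array([.5167,.302,.024])
E
python3 - <<'E'
from h import *
a=grab("side");b=grab("top")
s=status.get_state(); T=s["tcp_pos"]; q=s["orientation"]; C=R.from_quat(np.r_[q[1:],q[0]]).as_matrix()
v=[]
for c in(a,b):
    u=proj(c,T-C[:,2]*-.02); v.append(mask(c,u,20,red))
# cap pose relative to tool: fit offset along tool x,y,z ,tilts
m=lambda x:rings(CAP,T+C@np.array(x[:3]),C@R.from_rotvec([np.pi+x[3],0,0]).as_matrix())
x,f=fit(v,m,[0,0,.043,0],[.005,.005,.005,.1]);print("cap in tool",x.round(4),f,[int(k[1].sum()/36) for k in v], s["grip_force"])
# target: cap upright over stack, tool z down; keep yaw choice
Y=YN
rel([STK[0],STK[1],.180],tool([0,0,-1],Y))
E
```

```text
cap in tool [ 0.0017 -0.0011  0.0453  0.0058] 0.8831322763935492 [71, 147] 39.493237137794495
shift [-0.371  9.388 -0.828] rv [ 0.09   0.514 -0.   ]
```

{"name": "apply_moves", "arguments": {
  "moves": [-0.1, 0.5, 0.1, 0.01, 0.05, 0, -0.2, 1.5, 0.1, 0.02, 0.13, 0, -0.3, 2.7, 0.1, 0.04, 0.23, 0, -0.35, 3.9, 0.1, 0.06, 0.33, 0, -0.37, 5.1, 0, 0.08, 0.43, 0, -0.37, 6.3, 0, 0.09, 0.51, 0, -0.37, 7.5, -0.2, 0.09, 0.51, 0, -0.37, 8.5, -0.4, 0.09, 0.51, 0, -0.37, 9.1, -0.6, 0.09, 0.51, 0, -0.37, 9.35, -0.8, 0.09, 0.51, 0, -0.37, 9.38, -0.83, 0.09, 0.51, 0, -0.37, 9.38, -0.83, 0.09, 0.51, 0, -0.37, 9.38, -0.83, 0.09, 0.51, 0]
}}

```text
clock: 5.9
tcp_pos: [0.5168, 0.3007, 0.1807]
orientation: [0.002, 0.088, 0.996, -0.0]
wrist_force: [0.0, -0.6, -0.5]
finger_gap: 0.026
grip_force: 39.5
```

Run:
```python
from h import *
a=grab("side");b=grab("top")
s=status.get_state(); T=s["tcp_pos"]; print(T,s["clock"],s["joint_pos"].round(2),s["grip_force"])
rel([STK[0],STK[1],.180],tool([0,0,-1],YN))
k=[]
for c in(a,b):
    x,y=[int(v) for v in proj(c,[STK[0],STK[1],.1])]
    m=cv2.resize(c["image"][y-45:y+45,x-32:x+32],(400,562),interpolation=cv2.INTER_CUBIC)
    for p in([STK[0],STK[1],.076],[T[0],T[1],T[2]-.0435]):
        u=proj(c,p); cv2.drawMarker(m,tuple(int((v+.5)*6.25) for v in(u[0]-x+32,u[1]-y+45)),(0,255,0),0,12,1)
    k.append(m)
cv2.imwrite("pics/st.png",np.hstack(k))
```

```text
[0.51723088 0.30071181 0.18129082] 6.0 [ 0.39  0.38 -0.01  1.18 -0.    0.57] 39.53307509422302
shift [-0.021  0.052 -0.052] rv [0.    0.006 0.001]
```

View pics/st.png

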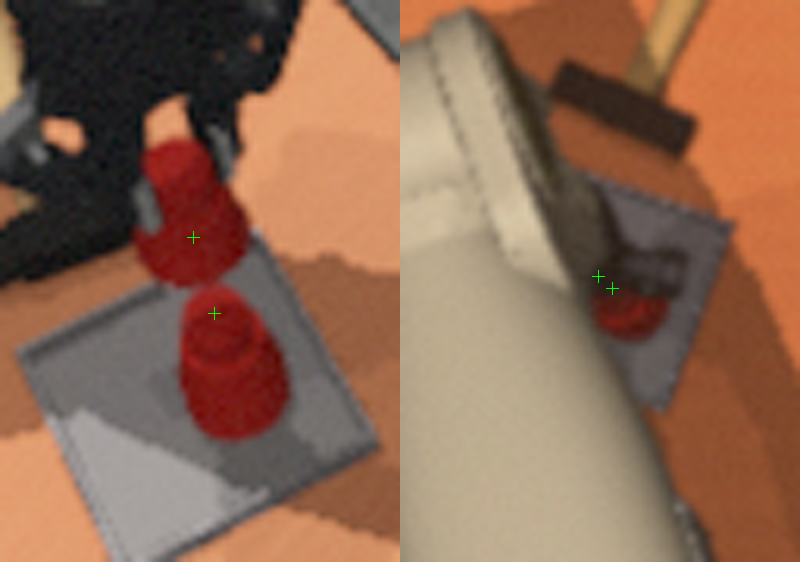

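The side view shows the held cap's mouth at (193,240), above and left of the stack crown at (212,308). Both match the predictions. The top view is mostly blocked by the arm. I'll lower.

{"name": "apply_moves", "arguments": {
  "moves": [-0.02, 0.05, -0.5, 0, 0.006, 0, -0.02, 0.05, -1.2, 0, 0.006, 0, -0.02, 0.05, -1.9, 0, 0.006, 0, -0.02, 0.05, -2.5, 0, 0.006, 0, -0.02, 0.05, -2.9, 0, 0.006, 0, -0.02, 0.05, -3.2, 0, 0.006, 0, -0.02, 0.05, -3.4, 0, 0.006, 0, -0.02, 0.05, -3.55, 0, 0.006, 0, -0.02, 0.05, -3.55, 0, 0.006, 0, -0.02, 0.05, -3.55, 0, 0.006, 0]
}}

```text
clock: 6.83
tcp_pos: [0.5168, 0.3032, 0.0923]
orientation: [-0.0, 0.087, 0.996, 0.0]
wrist_force: [-0.3, 0.8, -0.3]
finger_gap: 0.0267
grip_force: 39.5
```

{"name": "apply_moves", "arguments": {
  "moves": [0, -0.03, -0.05, 0, 0, 0, 0, -0.03, -0.1, 0, 0, 0, 0, -0.03, -0.14, 0, 0, 0, 0, -0.03, -0.17, 0, 0, 0, 0, -0.03, -0.17, 0, 0, 0]
}}

```text
clock: 7.25
tcp_pos: [0.5164, 0.3024, 0.0876]
orientation: [-0.001, 0.087, 0.996, -0.0]
wrist_force: [-0.5, -0.3, 0.4]
finger_gap: 0.0265
grip_force: 39.5
```

{"name": "apply_moves", "arguments": {
  "moves": [0, 0, -0.03, 0, 0, 0, 0, 0, -0.05, 0, 0, 0, 0, 0, -0.05, 0, 0, 0]
}}

```text
clock: 7.5
tcp_pos: [0.5168, 0.3025, 0.0872]
orientation: [-0.0, 0.087, 0.996, 0.0]
wrist_force: [-1.1, -0.8, 4.7]
finger_gap: 0.0265
grip_force: 40.1
```

{"name": "apply_moves", "arguments": {
  "moves": [0, 0, 0.02, 0, 0, 0, 0, 0, 0.02, 0, 0, 0, 0, 0, 0.02, 0, 0, 0, 0, 0, 0.02, 0, 0, 0, 0, 0, 0.02, 0, 0, 0, 0, 0, 0.02, 0, 0, 0, 0, 0, 0.5, 0, 0, 0, 0, 0, 1.2, 0, 0, 0, 0, 0, 2, 0, 0, 0, 0, 0, 3.2, 0, 0, 0, 0, 0, 4.4, 0, 0, 0, 0, 0, 5, 0, 0, 0, 0, 0, 5, 0, 0, 0],
  "claw": 100
}}

```text
clock: 8.58
tcp_pos: [0.5186, 0.3033, 0.216]
orientation: [0.003, 0.087, 0.996, 0.002]
wrist_force: [0.1, 0.3, 0.2]
finger_gap: 0.0854
grip_force: 0.0
```

Run:
```python
from h import *
a=grab("side");b=grab("top")
v=[mask(a,proj(a,[STK[0],STK[1],.05]),28,red)]
I=np.eye(3)
ms=lambda x:rings(CAP,np.array([x[0],x[1],.004]),I)+rings(CAP,np.array([x[0],x[1],.024]),I)+rings(CAP,np.array([x[2],x[3],.044]),I)
x,f=fit(v,ms,[STK[0],STK[1]]*2,[.004]*4);print(x.round(4),f)
k=[]
for c,p in((a,[STK[0],STK[1],.05]),(b,[.488,-.263,.08])):
    x,y=[int(v) for v in proj(c,p)]
    k.append(cv2.resize(c["image"][y-28:y+28,x-20:x+20],(400,560),interpolation=cv2.INTER_CUBIC)); print(x-20,y-28)
cv2.imwrite("pics/pl.png",np.hstack(k))
```

```text
[0.5173 0.3021 0.5161 0.302 ] 0.05220936349289851
175 241
313 177
```

View pics/pl.png

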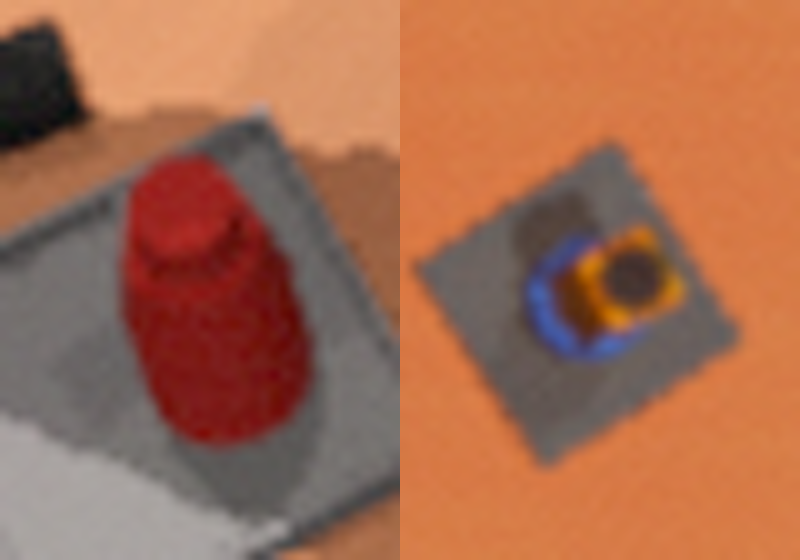

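The cap is nested upright: the side crop shows the three-cap tower, with the crown at (185,190). In the top view the gun's square at (632,277) has its sides parallel to the stand's, so its yaw is about 33°.

Run:
```python
from h import *
g=np.deg2rad(33); rel([.488,-.263,.160],tool([0,0,-1],[np.cos(g),np.sin(g),0]))
```

```text
shift [ -1.152 -22.62   -2.068] rv [-0.    0.   -0.82]
```

{"name": "apply_moves", "arguments": {
  "moves": [0, -0.8, 0, 0, 0, -0.04, 0, -2.2, 0, 0, 0, -0.1, 0, -3.8, 0, 0, 0, -0.18, -0.1, -5.4, 0, 0, 0, -0.26, -0.2, -7, 0, 0, 0, -0.34, -0.3, -8.6, 0, 0, 0, -0.42, -0.4, -10.2, 0, 0, 0, -0.5, -0.5, -11.8, 0, 0, 0, -0.58, -0.6, -13.4, 0, 0, 0, -0.66, -0.7, -15, 0, 0, 0, -0.74, -0.8, -16.6, 0, 0, 0, -0.82, -0.9, -18.2, 0, 0, 0, -0.82, -1, -19.8, -0.3, 0, 0, -0.82, -1.1, -21.2, -0.8, 0, 0, -0.82, -1.15, -22.2, -1.4, 0, 0, -0.82, -1.15, -22.6, -1.8, 0, 0, -0.82, -1.15, -22.62, -1.95, 0, 0, -0.82, -1.15, -22.62, -1.95, 0, 0, -0.82, -1.15, -22.62, -1.95, 0, 0, -0.82, -1.15, -22.62, -1.95, 0, 0, -0.82]
}}

```text
clock: 10.35
tcp_pos: [0.488, -0.2617, 0.163]
orientation: [-0.001, 0.476, 0.879, 0.0]
wrist_force: [0.4, -0.1, 1.2]
finger_gap: 0.0857
grip_force: 0.0
```

Run:
```python
from h import *
a=grab("side");b=grab("top")
g=np.deg2rad(33); rel([.488,-.263,.075],tool([0,0,-1],[np.cos(g),np.sin(g),0])); s=status.get_state(); T=s["tcp_pos"];print(s["joint_pos"].round(2))
k=[]
for c in(a,b):
    x,y=[int(v) for v in proj(c,[.488,-.263,.1])]
    m=cv2.resize(c["image"][y-42:y+42,x-30:x+30],(400,560),interpolation=cv2.INTER_CUBIC); f=560/84
    for p in([.488,-.263,.122],T+[0,0,-.008]):
        u=proj(c,p); cv2.drawMarker(m,tuple(int((v+.5)*f) for v in(u[0]-x+30,u[1]-y+42)),(0,255,0),0,12,1)
    k.append(m)
cv2.imwrite("pics/gn.png",np.hstack(k))
```

```text
shift [-0.014 -0.041 -3.539] rv [-0.     0.    -0.002]
[-0.64  0.31 -0.15  1.11  0.    0.36]
```

View pics/gn.png

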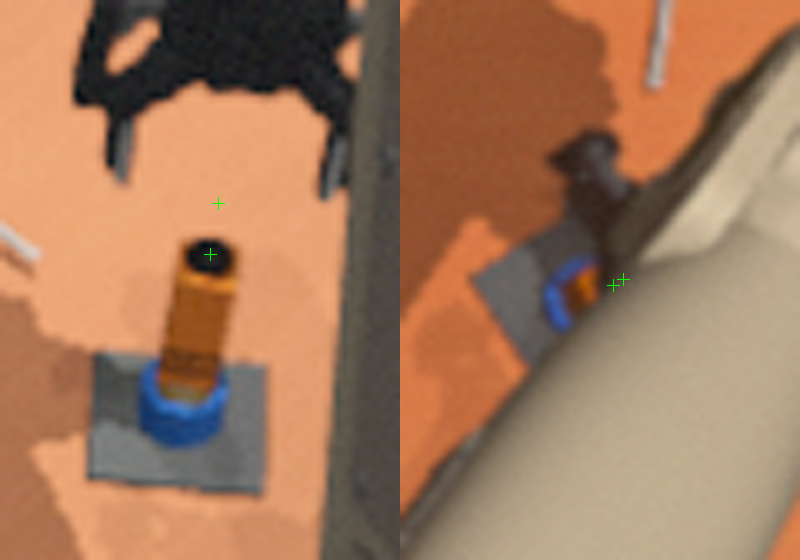

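The side view shows the fingertips at (120,180) and (330,195), centred above the gun's tail at (208,257), which matches the marker. I'll descend and grip.

{"name": "apply_moves", "arguments": {
  "moves": [0, -0.04, -0.5, 0, 0, 0, 0, -0.04, -1.1, 0, 0, 0, 0, -0.04, -1.7, 0, 0, 0, 0, -0.04, -2.3, 0, 0, 0, 0, -0.04, -2.8, 0, 0, 0, 0, -0.04, -3.2, 0, 0, 0, 0, -0.04, -3.45, 0, 0, 0, 0, -0.04, -3.45, 0, 0, 0, 0, -0.04, -3.45, 0, 0, 0]
}}

```text
clock: 11.2
tcp_pos: [0.4879, -0.2639, 0.0766]
orientation: [-0.0, 0.477, 0.879, 0.0]
wrist_force: [0.3, 0.2, -0.6]
finger_gap: 0.0857
grip_force: 0.0
```

{"name": "apply_moves", "arguments": {
  "moves": [0, 0, 0, 0, 0, 0, 0, 0, 0, 0, 0, 0, 0, 0, 0, 0, 0, 0, 0, 0, 0, 0, 0, 0, 0, 0, 0, 0, 0, 0, 0, 0, 0, 0, 0, 0, 0, 0, 0, 0, 0, 0, 0, 0, 0, 0, 0, 0],
  "claw": 0,
  "newtons": 90
}}

```text
clock: 11.87
tcp_pos: [0.4881, -0.2644, 0.077]
orientation: [0.0, 0.477, 0.879, 0.0]
wrist_force: [0.1, 1.4, 5.4]
finger_gap: 0.0295
grip_force: 86.0
```

{"name": "apply_moves", "arguments": {
  "moves": [0, 0, 0.2, 0, 0, 0, 0, 0, 0.6, 0, 0, 0, 0, 0, 1.2, 0, 0, 0, 0, 0, 2, 0, 0, 0, 0, 0, 3, 0, 0, 0, 0, 0, 4, 0, 0, 0, 0, 0, 5, 0, 0, 0, 0, 0, 5.5, 0, 0, 0, 0, 0, 5.5, 0, 0, 0, 0, 0, 5.5, 0, 0, 0]
}}

```text
clock: 12.7
tcp_pos: [0.4877, -0.2642, 0.2141]
orientation: [-0.0, 0.477, 0.879, 0.0]
wrist_force: [-0.4, -0.2, -4.4]
finger_gap: 0.0294
grip_force: 86.9
```

Run:
```python
from h import *
s=status.get_state();print(s["grip_force"],s["finger_gap"],s["wrist_force"])
rel(NIP+N*.150,tool(-N,YN))
rel(NIP+N*.150,tool([0,0,-1],YN))
```

```text
86.8793966062367 0.029368181934789142 [-0.36138475 -0.18542094 -4.35629286]
shift [ 0.938 13.369  0.605] rv [-0.297 -0.449  0.801]
shift [ 0.938 13.369  0.605] rv [-0.    -0.001  0.82 ]
```

{"name": "apply_moves", "arguments": {
  "moves": [0, 0.5, 0.1, -0.02, -0.03, 0.05, 0.1, 1.5, 0.3, -0.05, -0.07, 0.13, 0.2, 2.7, 0.5, -0.08, -0.12, 0.21, 0.3, 3.9, 0.6, -0.11, -0.17, 0.3, 0.4, 5.1, 0.6, -0.14, -0.22, 0.39, 0.5, 6.3, 0.6, -0.17, -0.27, 0.48, 0.6, 7.5, 0.6, -0.21, -0.32, 0.57, 0.7, 8.7, 0.6, -0.25, -0.37, 0.66, 0.8, 9.9, 0.6, -0.28, -0.42, 0.75, 0.9, 11.1, 0.6, -0.297, -0.449, 0.8, 0.94, 12.2, 0.6, -0.297, -0.449, 0.8, 0.94, 13, 0.6, -0.297, -0.449, 0.8, 0.94, 13.35, 0.6, -0.297, -0.449, 0.8, 0.94, 13.37, 0.6, -0.297, -0.449, 0.8, 0.94, 13.37, 0.6, -0.297, -0.449, 0.8, 0.94, 13.37, 0.6, -0.297, -0.449, 0.8]
}}

```text
clock: 14.03
tcp_pos: [0.5106, 0.0694, 0.2276]
orientation: [0.256, 0.085, 0.963, -0.023]
wrist_force: [0.6, -0.7, -4.3]
finger_gap: 0.0292
grip_force: 87.0
```

Run:
```python
from h import *
a=grab("side");b=grab("top")
s=status.get_state(); T=s["tcp_pos"]; q=s["orientation"]; C=R.from_quat(np.r_[q[1:],q[0]]).as_matrix(); print(s["joint_pos"].round(2))
rel(NIP+N*.120,tool(-N,YN))
k=[]
for c in(a,b):
    x,y=[int(v) for v in proj(c,NIP+N*.06)]
    m=cv2.resize(c["image"][y-35:y+35,x-25:x+25],(400,560),interpolation=cv2.INTER_CUBIC)
    print(x-25,y-35)
    for p,col in((NIP+N*.031,(0,255,0)),(NIP,(0,255,0)),(T+C[:,2]*.071,(255,0,255))):
        u=proj(c,p); cv2.drawMarker(m,tuple(int((v+.5)*8) for v in(u[0]-x+25,u[1]-y+35)),col,0,12,1)
    k.append(m)
cv2.imwrite("pics/np.png",np.hstack(k))
```

```text
[ 0.04 -0.17 -0.65  0.58 -0.11  0.19]
shift [ 0.596 -0.064 -1.001] rv [-0.    -0.002  0.002]
218 149
217 147
```

View pics/np.png

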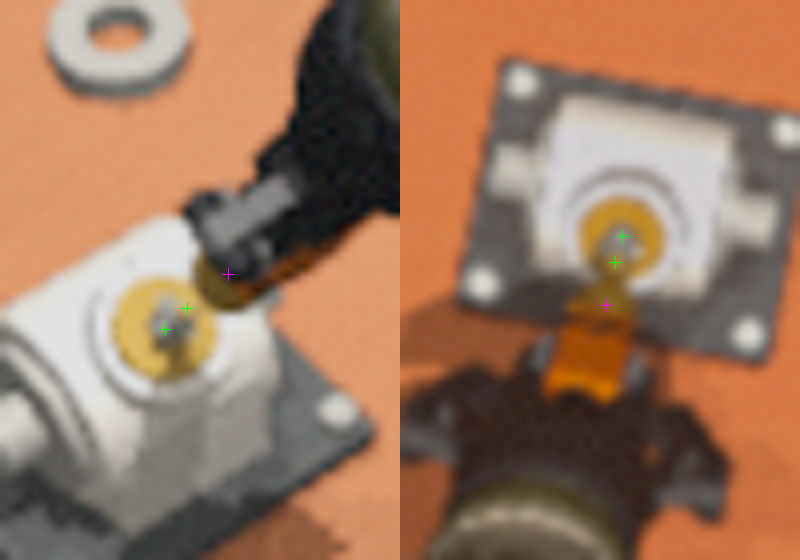

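The brass collar is centred at (164,330) in the side view and (622,238) in the top view, both on the markers. The coupler's brass is centred near the magenta marker in both views. I'll advance along the axis.

{"name": "apply_moves", "arguments": {
  "moves": [0.2, -0.03, -0.34, 0, 0, 0, 0.45, -0.06, -0.76, 0, 0, 0, 0.65, -0.08, -1.1, 0, 0, 0, 0.8, -0.1, -1.36, 0, 0, 0, 0.88, -0.11, -1.5, 0, 0, 0, 0.88, -0.11, -1.5, 0, 0, 0, 0.88, -0.11, -1.5, 0, 0, 0]
}}

```text
clock: 14.72
tcp_pos: [0.5331, 0.0669, 0.1912]
orientation: [0.257, 0.085, 0.962, -0.023]
wrist_force: [0.6, -0.1, -4.8]
finger_gap: 0.0295
grip_force: 87.2
```

```bash
cat >> h.py <<'E'
def nipstate(L=.071):
    s=status.get_state(); q=s["orientation"]; C=R.from_quat(np.r_[q[1:],q[0]]).as_matrix(); A=nipR(PSI).as_matrix()
    print("t",s["clock"].__round__(2),"mouth in nipple mm",(1e3*A.T@(s["tcp_pos"]+L*C[:,2]-NIP)).round(1),"F in nipple",(A.T@s["wrist_force"]).round(1),"tilt",np.arccos(np.clip(-C[:,2]@N,-1,1)).round(3),"grip",s["grip_force"],s["finger_gap"])
E
python3 - <<'E'
from h import *
nipstate(); rel(NIP+N*.094,tool(-N,YN))
E
```

```text
t 14.72 mouth in nipple mm [ 0.1  0.7 35. ] F in nipple [-1.9 -0.  -4.5] tilt 0.002 grip 87.19444015994668 0.029500957483776326
shift [ 0.223 -0.07  -0.419] rv [-0.    -0.001  0.002]
```

{"name": "apply_moves", "arguments": {
  "moves": [0.05, -0.02, -0.09, 0, 0, 0, 0.1, -0.04, -0.18, 0, 0, 0, 0.15, -0.05, -0.27, 0, 0, 0, 0.2, -0.06, -0.36, 0, 0, 0, 0.22, -0.07, -0.42, 0, 0, 0, 0.22, -0.07, -0.42, 0, 0, 0]
}}

```text
clock: 15.22
tcp_pos: [0.5385, 0.0656, 0.1803]
orientation: [0.257, 0.085, 0.962, -0.023]
wrist_force: [0.7, 0.3, -5.4]
finger_gap: 0.0293
grip_force: 87.2
```

Run:
```python
from h import *
nipstate(); rel(NIP+N*.086,tool(-N,YN))
```

```text
t 15.22 mouth in nipple mm [-0.6  0.3 22.8] F in nipple [-2.1  0.4 -5. ] tilt 0.002 grip 87.19618862494826 0.02927659070331717
shift [ 0.166 -0.045 -0.261] rv [-0.    -0.002  0.001]
```

{"name": "apply_moves", "arguments": {
  "moves": [0.04, -0.01, -0.07, 0, 0, 0, 0.08, -0.02, -0.13, 0, 0, 0, 0.12, -0.03, -0.2, 0, 0, 0, 0.16, -0.04, -0.26, 0, 0, 0, 0.16, -0.04, -0.26, 0, 0, 0]
}}

```text
clock: 15.63
tcp_pos: [0.5429, 0.0648, 0.1744]
orientation: [0.257, 0.085, 0.962, -0.022]
wrist_force: [-0.9, 0.9, -1.8]
finger_gap: 0.0293
grip_force: 87.4
```

Run:
```python
from h import *
nipstate(); rel(NIP+N*.079,tool(-N,YN))
```

```text
t 15.63 mouth in nipple mm [ 0.4  0.3 15.4] F in nipple [-1.8  0.8 -1.1] tilt 0.001 grip 87.4265021737665 0.02931254524148286
shift [ 0.129 -0.035 -0.266] rv [-0.001 -0.001  0.   ]
```

{"name": "apply_moves", "arguments": {
  "moves": [0.03, -0.01, -0.06, 0, 0, 0, 0.06, -0.02, -0.12, 0, 0, 0, 0.1, -0.02, -0.18, 0, 0, 0, 0.13, -0.03, -0.24, 0, 0, 0, 0.13, -0.03, -0.25, 0, 0, 0]
}}

```text
clock: 16.05
tcp_pos: [0.5463, 0.0641, 0.168]
orientation: [0.258, 0.085, 0.962, -0.022]
wrist_force: [-0.1, 1.3, -2.2]
finger_gap: 0.0295
grip_force: 87.3
```

Run:
```python
from h import *
nipstate(); rel(NIP+N*.075,tool(-N,YN))
```

```text
t 16.05 mouth in nipple mm [0.3 0.2 8.2] F in nipple [-1.4  1.2 -1.7] tilt 0.001 grip 87.2758570779115 0.029521256065214767
shift [ 0.07  -0.021 -0.152] rv [-0.001 -0.     0.   ]
```

{"name": "apply_moves", "arguments": {
  "moves": [0.03, -0.01, -0.05, 0, 0, 0, 0.06, -0.01, -0.1, 0, 0, 0, 0.08, -0.02, -0.15, 0, 0, 0, 0.1, -0.02, -0.18, 0, 0, 0, 0.1, -0.02, -0.18, 0, 0, 0]
}}

```text
clock: 16.47
tcp_pos: [0.5487, 0.0636, 0.1639]
orientation: [0.258, 0.085, 0.962, -0.022]
wrist_force: [-4.7, 3.5, 2.1]
finger_gap: 0.0294
grip_force: 87.9
```

Run:
```python
from h import *
nipstate()
```

```text
t 16.47 mouth in nipple mm [0.4 0.2 3.4] F in nipple [-3.4  2.7  4.5] tilt 0.0 grip 87.87236058153212 0.02941358799320483
```

{"name": "apply_moves", "arguments": {
  "moves": [0.01, 0, -0.02, 0, 0, 0, 0.02, -0.004, -0.04, 0, 0, 0, 0.02, -0.004, -0.04, 0, 0, 0, 0.02, -0.004, -0.04, 0, 0, 0]
}}

```text
clock: 16.8
tcp_pos: [0.549, 0.0636, 0.1638]
orientation: [0.258, 0.085, 0.962, -0.022]
wrist_force: [-11.2, 3.6, 10.7]
finger_gap: 0.0297
grip_force: 89.2
```

Run:
```python
from h import *
nipstate()
```

```text
t 16.8 mouth in nipple mm [0.6 0.3 3.2] F in nipple [-4.7  1.6 15.1] tilt 0.001 grip 89.22139006666839 0.029661938457653157
```

{"name": "apply_moves", "arguments": {
  "moves": [0, 0, 0, 0, 0, 0, 0, 0, 0, 0, 0, 0, 0, 0, 0, 0, 0, 0, 0, 0, 0, 0, 0, 0, 0, 0, 0, 0, 0, 0, 0, 0, 0, 0, 0, 0]
}}

```text
clock: 17.3
tcp_pos: [0.549, 0.0636, 0.1638]
orientation: [0.258, 0.085, 0.962, -0.022]
wrist_force: [-12.4, 3.7, 10.2]
finger_gap: 0.029
grip_force: 89.2
```

Run:
```python
from h import *
nipstate()
a=grab("side")
v=[mask(a,proj(a,[STK[0],STK[1],.05]),28,red)]; I=np.eye(3)
ms=lambda x:rings(CAP,np.array([x[0],x[1],.004]),I)+rings(CAP,np.array([x[0],x[1],.024]),I)+rings(CAP,np.array([x[2],x[3],.044]),I)
x,f=fit(v,ms,[STK[0],STK[1]]*2,[.004]*4);print(x.round(4),f)
k=[cv2.resize(a["image"][y-35:y+35,x-25:x+25],(400,560),interpolation=cv2.INTER_CUBIC) for x,y in((243,184),(195,269))]
cv2.imwrite("pics/end.png",np.hstack(k))
```

```text
t 17.3 mouth in nipple mm [0.6 0.3 3.2] F in nipple [-6.   1.4 15.3] tilt 0.001 grip 89.22142979688942 0.029017032912976665
[0.5177 0.3015 0.5161 0.3026] 0.06119730971565562
```

View pics/end.png

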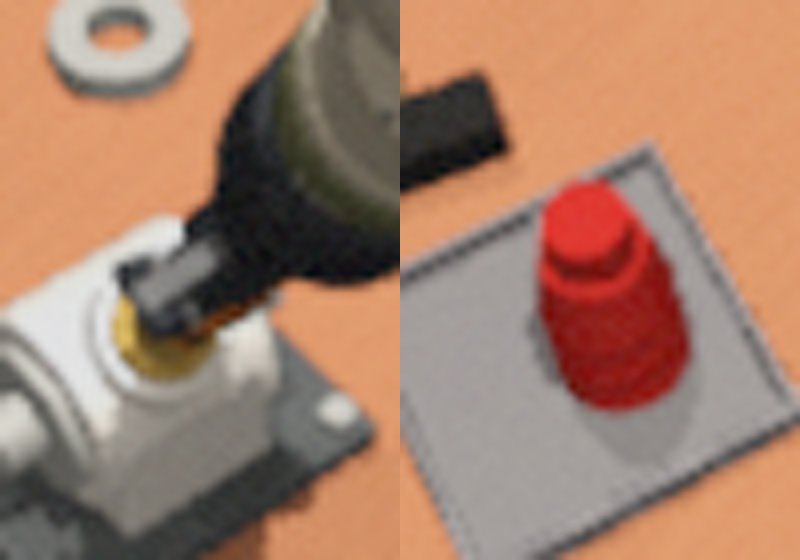

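The coupler sits on the collar at (165,335) in the left panel, and the force has risen to about 20 N with no further travel, so it is home. The stack stands upright at (615,300) in the right panel. I'll hand in.

```bash
python3 -c "
from workcell import job
print(job.hand_in())"
```

```text
the job is handed in; nothing more can be done
None
```

I handed the job in at about 17 s of the 50 s allowed: the cap is nested on the stack and let go, and the gun is still gripped and pressed home on the nipple with about 20 N; the hand-in gave no verdict.

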